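# Set up the specimen bins for group 4

## Robot

A 6-joint arm with a two-finger parallel gripper is mounted at the origin on the work surface. World frame = base frame: x ahead of the robot, y to its left, z up, the work surface at z = 0. Lengths are in mm, angles in rad, forces in N, time in s.
With the tool pointing down it reaches from about 350 to 725 mm from the base axis. Payload 6 kg.
Tool frame: the origin (TCP) lies at the very end of the fingers, on their centre line; the grasp point (between the pads) lies 19 mm behind it; x points along the fingers, z is the direction in which the jaws open and shut, and the axes are right-handed (so a half turn about x gives the same grasp; the last joint's range is limited). The gripper opens to 85 mm and grips with 20 to 120 N. Pads are 22 mm wide; open, the fingers measure 114 mm over their backs; the gripper's body (76 mm by 85 mm) begins 54 mm behind the grasp point. The pads swing forward as they close: fully open they stand 13 mm farther back than shut.
Start: joints at [1.466, 0.04, 0.085, 0, -1.615, -0.334], TCP at [254.884, 543.146, 231.261] pointing down, gripper open.
Joint ranges: [-2.56, 2.56], [-1.29, 2.01], [-1.08, 1.49], [-3.29, 1.98], [-2.81, -0.18], [-2.99, 2.99]. Speed limits (rad/s): [2.57, 2.57, 3.01, 3.14, 3.14, 3.14].

## Interface

Orientations are given as a unit quaternion [w, x, y, z].
In Python, from plant import manip gives the robot as it stands.
- The arm moves only by the tool play_rows, never from a script. Its arguments are lists of equal length, an entry for each row: "delta_pos": the shift along the tool's x, y, z in mm, a list of three; "twist": the turn about the tool's x in rad. A call has 1 to 12 rows; each row shifts and turns the commanded pose from where the row before left it, along the tool's axes as they then stand; what a row does not reach is not made up. A row lasts 1/10 s, in which the tool goes at most 50 mm and 8.59 degrees, less where a joint would pass 70% of its speed; a pose out of reach is approached as far as the arm can. A call is refused whole if a number of a shift passes 50 or a number of a turn 0.15, either way. A call with a gripper value outside its range is refused whole. "hand" is the finger opening in mm, from 0 to 85.4, set as the call begins (left out, the last holds). The fingers move at their own pace and stop on an object; the grip force is fixed at half the most. Time passes only in rows, so rows that do not move let the fingers close. It gives the time, the measured TCP pose, the force and the opening at its end, in the units of the state.
- manip.state(): the state, without advancing time (a new reading comes with each control period).
- manip.read_camera(name): name is "scene" or "top"; returns a dict with "pixels" (400x640x3 uint8, red, green, blue), "fov_y" (degrees; the focal length in pixels is half the picture's height over the tangent of half this angle, whatever the lens; pixels are square), "cx", "cy" (the principal point, pixels), "dist" ([k1, k2, p1, p2, k3] as OpenCV has them; the pictures are not rectified), "origin" and "attitude" of the camera in the world. Camera axes: x right, y up, looking along -z (the intrinsics and any distortion apply to the point x, -y, -z); pixel columns grow to the right and rows downward; lengths in mm; the calibration is good to about 2 mm. A picture is of the moment at which its call begins. There is no depth.
- manip.hand_in(): hands the job in, once; it reports no verdict.
The state is a dict: "clock": time; "joint_positions": joint angles; "dq": joint speeds; "tau": joint torques, N m; "tcp_pos": TCP position; "tcp_rot": TCP orientation; "ft_force": force on the tool from outside, world axes, zero at the start; "moment": the same for the moment, N m; "width": finger opening in mm.
Only numpy, scipy, OpenCV 4.12 (cv2) and the standard library are available. Lean on these libraries where they do the work, as an engineer would, in place of code of your own. Each camera call takes 0.05 s, during which the arm holds its last target.

## Task

Set up the specimen bins for group 4: lift the loose bin out of the one it is nested in and stand it upright on the blank white sheet. Roll the number wheel that it was covering up to 4, the digit squarely on top, then take the bin again, turn it half a turn from how it was nested and set it down gently on the lower bin, so that it stacks on the rim instead of nesting. Do not disturb the other things on the table.

Things in the scene. Friction and masses are not known exactly. Their poses are not given: they have to be found in the camera images.
- dock: fixed aluminium base board, 90 x 215 x 8 mm (y from -80 to +135), carrying the lower bin and the number wheel. Origin at table height under the centre of the lower bin; z up, y along the bin's length towards the wheel, x across. At the start the loose bin is nested here: its origin at (0, 0, 53) mm in this frame, its axes along the dock's, its card shelf covering the wheel.
- lower_rim (a point): centre of the lower bin's open mouth, at rim height, 103 mm above the table. The lower bin is fixed, of the loose bin's form but without card shelf. When the loose bin is stacked, turned half a turn, its origin lies 10 mm below this point: lugs on the rim, feet inside the mouth with about 3 mm free play either way across (x) and 7 mm along (y).
- bin: loose grey plastic stack-nest bin, open on top, about 0.24 kg. Origin at the centre of its underside, z up, y along its length towards the card shelf. 95 mm tall; tapered walls 2.5 mm thick, 36 x 111 mm outside at the foot; the rim is a vertical band from z = 75 to 95 mm, 58 mm wide outside (x) and 133 mm long (y).
- bin_grip (a point): good place to hold the loose bin: middle of its width at half height of the rim band, 8 mm along y and 85 mm above the bin's origin, about above its centre of mass. The band is plain between y = -6 and 34 mm, where it can be held across the 58 mm width, fingers outside.
- lugs (a point): on the loose bin's axis, 10 mm up, level with the undersides of its four lugs: 14 mm wide, at y = 44 and -16 mm on both long sides, sticking out to x = 30 mm, above feet reaching x = 22 mm (19.5 at the bottom). Both bins have 20 mm wide slots at the same y, open from the rim down to z = 50 mm. Unturned, lugs drop down the slots (nest); turned half a turn they land on the rim (stack).
- shelf_end (a point): middle of the outer end of the loose bin's card shelf, a flat tongue 46 mm wide and 5 mm thick at rim height, from y = 66 to 126 mm; this point is 126 mm along y and 92.5 mm above the bin's origin.
- wheel (a joint): angle of the number wheel in rad: 0 with digit 0 squarely on top, pi/4 more for each next digit (0 to 7; digit 4 at pi). It grows as the top of the wheel moves along the dock's +x (digits are read from the dock's -x side). No click stops: it stays where it is left, held by friction of about 0.1 N m (2 N at a ridge). End stops half a digit beyond 0 and 7.
- wheel_axis (a point): centre of the number wheel, 96 mm along the dock's y, 62 mm above the table; the axle runs along the dock's y. White wheel 40 mm wide, hub radius 44 mm, black digits on the hub. Eight radial ridges across its width, 6 mm thick, to radius 56 mm, one midway between each two digits: with a digit squarely on top the nearest ridges stand 22.5 degrees either side of the top.
- wheel_top (a point): point straight above the wheel's axle at ridge-tip height, 118 mm above the table: where the chosen digit must be. White cheeks on both sides of the wheel rise to 78 mm and bear pointers, to 99 mm, marking the top. Once the bin is stacked there is little room above the wheel for a gripper.
- sheet: blank white sheet lying fixed on the table, 240 mm (its x) x 180 mm (its y), 2 mm thick; origin at the centre of its underside. The bin stands on it when the bin's origin is over the sheet.
- jar_a: bystander: closed glass jar with brass lid, 82 mm diameter, 132 mm tall, origin under its centre.
- jar_b: bystander: like the other jar.
- microscope: bystander: small grey toy microscope, 75 x 60 mm foot, 136 mm tall, origin under its foot.
- pencil: bystander: yellow pencil, 178 mm long, 8 mm thick, along its x.
- eraser: bystander: white eraser 45 x 20 x 12 mm.
- slide_box: bystander: wooden slide box 85 x 55 x 35 mm.
- beaker: bystander: white plastic cup, 68 mm diameter, 80 mm tall.
Not all that is in view belongs to the job. What is shaped like the bin but purple is not meant.

How it is judged:
By the outcome, as a careful person would: the job done as asked, in the order asked, and still so for the second after the job is handed in, with the robot touching nothing.
It also fails if it takes over 69 s, if anything falls off the work surface, if the arm or the gripper's body presses on something with over 40 N, if the wrist force passes 120 N, or if a joint passes its speed limit or range.

## Working session

There is one attempt and no reset: what is moved stays moved. The work goes in short steps, Python scripts to look and compute and a tool call to move; the robot and the scene stay as the last step left them, time stands still between calls to the robot, and variables do not carry over. Pictures are saved under pics/ and viewed, and the job is handed in when it is done.

Besides the shell and the picture viewer there is one more tool, called as name([rows], argument=value, ...), one row to a line, values as JSON. play_rows: Moves the arm, as the interface text tells. Its arguments: {"type":"object","properties":{"delta_pos":{"type":"array"},"twist":{"type":"array"},"hand":{"type":"number"}},"required":["delta_pos","twist"]}

```bash
ls; mkdir -p pics; python3 - <<'E'
from plant import manip
import cv2
print(manip.state())
for n in("scene","top"):
    r=manip.read_camera(n); p=r.pop("pixels"); print(n,r); cv2.imwrite(f"pics/{n}0.png",p[:,:,::-1])
E
```

```text
pics
{'clock': 0.0, 'joint_positions': array([ 1.46569314e+00,  4.08244709e-02,  8.38145312e-02, -5.00842247e-04,
       -1.61547043e+00, -3.33738228e-01]), 'dq': array([-0.00077423, -0.00019305, -0.00064376, -0.00048859,  0.00032909,
        0.00062551]), 'tau': array([-8.21862905e-04, -3.68197131e+01,  3.47413266e+01,  6.93223536e+00,
       -5.25850832e-03, -1.59837396e-05]), 'tcp_pos': array([254.68831155, 542.90852957, 230.26643103]), 'tcp_rot': array([-0.37954241, -0.59633081, -0.37882984,  0.59734837]), 'ft_force': array([ 0.71554097, -0.14804466, -0.37145955]), 'moment': array([-0.00719737,  0.00631136, -0.0175471 ]), 'width': 85.19954480252953}
scene {'fov_y': 42.64757198058628, 'cx': 326.9971161391168, 'cy': 198.62558123650706, 'dist': array([-0.08180966,  0.        ,  0.        ,  0.        ,  0.        ]), 'origin': array([1186.49249342, -555.14212311,  962.08797798]), 'attitude': array([0.81959149, 0.35683534, 0.17892178, 0.41100526])}
top {'fov_y': 47.021294546848054, 'cx': 308.8474663493124, 'cy': 203.59302136116207, 'dist': array([-0.02826658,  0.        ,  0.        ,  0.        ,  0.        ]), 'origin': array([ 368.85660533,  -21.88499849, 1588.87995512]), 'attitude': array([ 0.71120201,  0.01917104, -0.01885789, -0.70247317])}
```

View pics/scene0.png

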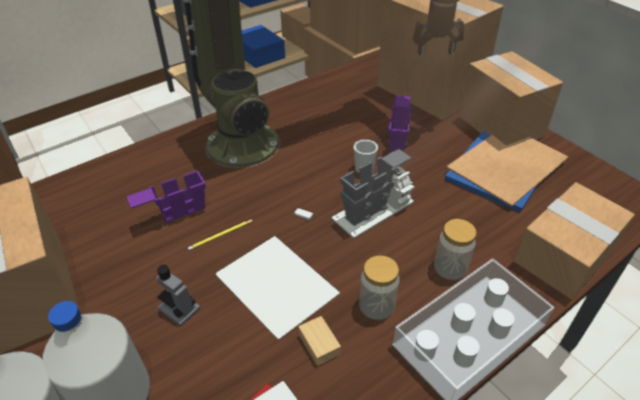

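View pics/top0.png

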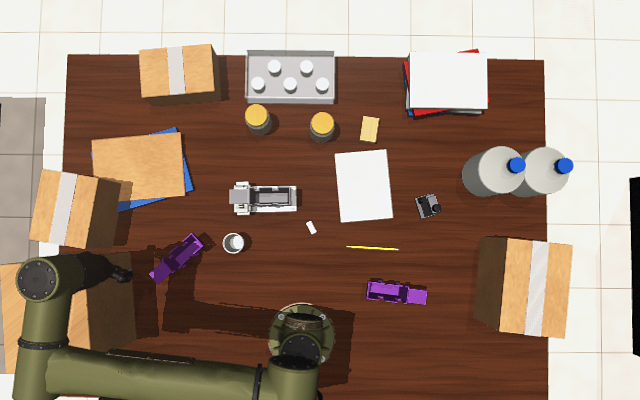

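```bash
cat > h.py <<'E'
import numpy as np, cv2
from plant import manip
from scipy.spatial.transform import Rotation as R
def cam(n):
    r=manip.read_camera(n); f=200/np.tan(np.radians(r["fov_y"]/2))
    r["K"]=np.array([[f,0,r["cx"]],[0,f,r["cy"]],[0,0,1.]])
    q=r["attitude"]; r["R"]=R.from_quat([q[1],q[2],q[3],q[0]]).as_matrix()@np.diag([1,-1,-1.])
    return r
def proj(r,P):
    P=np.atleast_2d(np.array(P,float)); Rt=r["R"].T
    return cv2.projectPoints(P,cv2.Rodrigues(Rt)[0],-Rt@r["origin"],r["K"],r["dist"])[0].reshape(-1,2)
def ray(r,uv):
    n=cv2.undistortPoints(np.array(uv,float).reshape(-1,1,2),r["K"],r["dist"]).reshape(-1,2)
    d=np.c_[n,np.ones(len(n))]@r["R"].T
    return d
def onz(r,uv,z):
    d=ray(r,uv); t=(z-r["origin"][2])/d[:,2]; return r["origin"]+t[:,None]*d
def crop(r,x0,y0,x1,y1,s,name):
    im=cv2.resize(np.ascontiguousarray(r["pixels"][y0:y1,x0:x1,::-1]),None,fx=s,fy=s,interpolation=cv2.INTER_CUBIC)
    cv2.imwrite("pics/"+name,im)
E
python3 - <<'E'
from h import *
t=cam("top"); s=cam("scene")
crop(t,220,170,310,225,8,"t1.png"); crop(s,325,130,425,240,5,"s1.png")
E
```

```text
(no output)
```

View pics/t1.png

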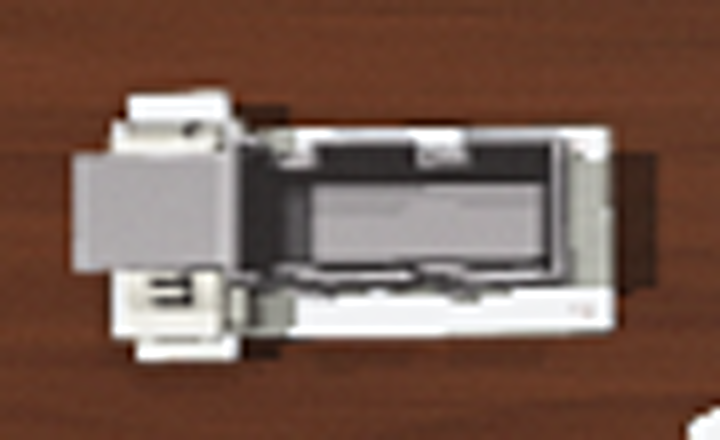

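View pics/s1.png

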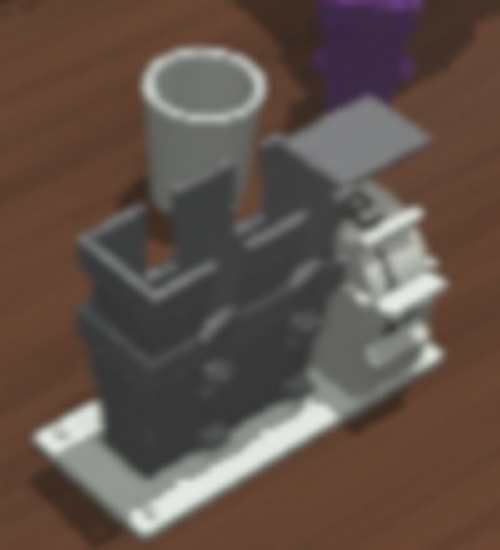

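```bash
python3 - <<'E'
from h import *
t=cam("top"); s=cam("scene")
def pc(c,x0,y0,k): return (np.array(c,float)+.5)/k-.5+[x0,y0]
print("shelf top", onz(t,pc([[73,155],[73,270]],220,170,8),148).round(1))
print("board top", onz(t,pc([[612,128],[615,330]],220,170,8),8).round(1))
print("rim", onz(t,pc([[570,137],[572,283]],220,170,8),148).round(1))
print("shelf scene", onz(s,pc([[372,95],[434,137]],325,130,5),148).round(1), "rim", onz(s,pc([[80,240],[157,300]],325,130,5),148).round(1))
print("board scene", onz(s,pc([[35,438],[142,535],[443,352]],325,130,5),8).round(1))
g=cv2.cvtColor(s["pixels"],cv2.COLOR_RGB2GRAY)
m=(t["pixels"].min(2)>190).astype(np.uint8)
n,l,st,c=cv2.connectedComponentsWithStats(m)
for i in range(1,n):
    if st[i,4]>60: print(st[i],c[i].round(1))
cs=cv2.findContours((l==l[185,365]).astype(np.uint8),0,2)[0][0]
r=cv2.minAreaRect(cs); print(r); b=cv2.boxPoints(r); print(onz(t,b,2).round(1))
print("sheet", onz(t,[r[0]],2).round(1))
E
```

```text
shelf top [[489.5 232.  148. ]
 [444.2 231.1 148. ]]
board top [[515.7  24.2   8. ]
 [428.6  21.7   8. ]]
rim [[499.   36.6 148. ]
 [441.5  35.  148. ]]
shelf scene [[444.3 233.5 148. ]
 [489.5 235.1 148. ]] rim [[445.1  39.7 148. ]
 [501.6  42.1 148. ]]
board scene [[429.8  24.8   8. ]
 [517.6  26.3   8. ]
 [510.3 243.4   8. ]]
[    0     0   640   400 76148] [415.9 112.1]
[479 147  42  46 953] [494.1 171.7]
[ 335  149   58   73 3554] [363.2 185.4]
[  39  172   38   85 1375] [ 59.7 215.7]
[234 204  15  11 104] [240.3 209.4]
[256 206  40   6 190] [275.8 208.7]
[306 221  10  13  66] [310.6 227.2]
[224 233  19  20 154] [236.  242.3]
[  0 374  14  26 339] [  6.  386.1]
[ 55 397  44   3 102] [ 75.1 398.3]
((363.3033752441406, 185.3360595703125), (68.62608337402344, 51.9675178527832), 84.80557250976562)
[[ 629.8 -107.1    2. ]
 [ 648.7 -287.3    2. ]
 [ 410.9 -309.5    2. ]
 [ 392.5 -130.7    2. ]]
sheet [[ 520.  -208.6    2. ]]
```

```bash
python3 - <<'E'
from h import *
st=manip.state(); q=st["tcp_rot"]; M=R.from_quat([q[1],q[2],q[3],q[0]]).as_matrix(); print(M.round(3))
print("tool z yaw",np.arctan2(M[1,2],M[0,2]), st["joint_positions"].round(3))
a=np.radians(1.6); O=np.array([470.6,105,0]); D=np.array([[np.cos(a),-np.sin(a),0],[np.sin(a),np.cos(a),0],[0,0,1]])
w=lambda p:(O+np.array(p,float)@D.T)
t=cam("top"); s=cam("scene")
P=w([[-23,126,148],[23,126,148],[29,-66.5,148],[-29,-66.5,148],[-45,-80,8],[45,-80,8],[45,135,8],[-45,135,8],[-29,66.5,148],[29,66.5,148],[-29,-66.5,128],[29,-66.5,128]])
for r,n,(x0,y0,x1,y1,k) in((t,"t2.png",(220,170,310,225,8)),(s,"s2.png",(325,130,425,240,5))):
    im=cv2.resize(np.ascontiguousarray(r["pixels"][y0:y1,x0:x1,::-1]),None,fx=k,fy=k,interpolation=cv2.INTER_CUBIC)
    for u in proj(r,P):
        c=(u-[x0,y0]+.5)*k-.5; cv2.circle(im,tuple(int(v) for v in c.round()),3,(0,0,255),1)
    cv2.imwrite("pics/"+n,im)
for n,u,z in(("jarA",(256,115),132),("jarB",(322,122),132),("beaker",(233,241),80),("eraser",(311,227),12),("micro",(428,205),60),("slidebox",(370,129),35),("purple1",(178,258),95),("purple2",(395,292),95)):
    print(n,onz(t,[u],z).round(0))
E
```

```text
[[-0.     0.905 -0.425]
 [-0.001 -0.425 -0.905]
 [-1.     0.     0.001]]
tool z yaw -2.009563257798987 [ 1.466  0.04   0.085 -0.    -1.615 -0.334]
jarA [[730. 152. 132.]]
jarB [[710. -60. 132.]]
beaker [[324. 226.  80.]]
eraser [[374. -29.  12.]]
micro [[ 451. -418.   60.]]
slidebox [[ 710. -227.   35.]]
purple1 [[267. 401.  95.]]
purple2 [[ 167. -302.   95.]]
```

View pics/t2.png

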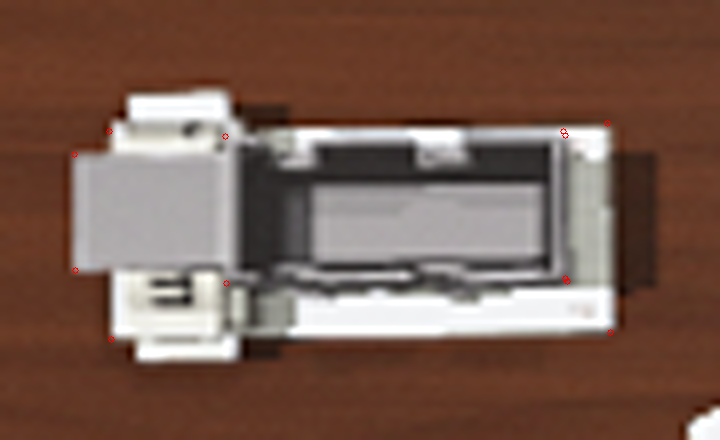

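View pics/s2.png

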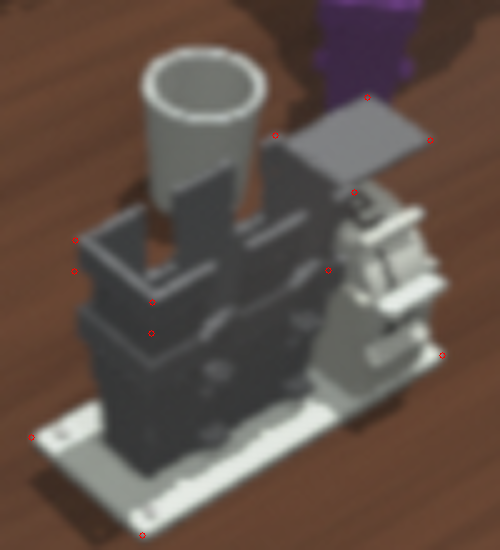

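```bash
cat >> h.py <<'E'
a=np.radians(1.6); O=np.array([470.6,105,0]); D=np.array([[np.cos(a),-np.sin(a),0],[np.sin(a),np.cos(a),0],[0,0,1]])
w=lambda p:(O+np.array(p,float)@D.T)
def go(p=None,yaw=None):
    st=manip.state(); q=st["tcp_rot"]; M=R.from_quat([q[1],q[2],q[3],q[0]]).as_matrix(); y=np.arctan2(M[1,2],M[0,2])
    print("t",round(st["clock"],2),"tcp",st["tcp_pos"].round(1),"yaw",round(y,4),"q",st["joint_positions"].round(2),"F",st["ft_force"].round(1),"w",round(st["width"],1))
    if yaw is not None: print("twist",round((y-yaw+np.pi)%(2*np.pi)-np.pi,4))
    if p is not None:
        d=np.array(p)-st["tcp_pos"]; print("delta tool now",(M.T@d).round(1))
        if yaw is not None:
            N=np.c_[[0,0,-1.],[-np.sin(yaw)*-1*-1 if 0 else 0,0,0],[np.cos(yaw),np.sin(yaw),0]]; N[:,1]=np.cross(N[:,2],N[:,0]); print("delta at yaw",(N.T@d).round(1))
E
python3 -c "
from h import *
go(w([0,8,119]),0.028-np.pi)"
```

```text
t 0.4 tcp [254.9 543.1 231.1] yaw -2.0097 q [ 1.47  0.04  0.08 -0.   -1.62 -0.33] F [-0.3  0.9  0.6] w 85.4
twist 1.1039
delta tool now [112.2 377.8 297.8]
delta at yaw [ 112.1  436.  -203.4]
```

play_rows([
  [0,0,0],
  [0,0,0],
  [0,0,0],
  [0,0,0],
  [0,0,0],
  [0,0,0],
  [0,0,0],
  [0,0,0],
], twist=[0.138,0.138,0.138,0.138,0.138,0.138,0.138,0.138], hand=85)

```text
clock: 1.2
tcp_pos: [254.9, 543.1, 231.3]
tcp_rot: [-0.008, -0.707, -0.008, 0.707]
ft_force: [-0.2, -0.0, 0.4]
width: 85.1
```

```bash
python3 -c "
from h import *
go(w([0,8,119]),0.028-np.pi)"
```

```text
t 1.2 tcp [254.9 543.1 231.3] yaw -3.1193 q [ 1.47  0.04  0.08 -0.   -1.62 -1.44] F [-0.2 -0.   0.4] w 85.1
twist -0.0057
delta tool now [ 112.3  434.8 -205.9]
delta at yaw [ 112.3  436.  -203.4]
```

play_rows([
  [0,36,-17],
  [0,36,-17],
  [0,37,-17],
  [0,37,-17],
  [0,37,-17],
  [0,36,-17],
  [0,36,-17],
  [0,36,-17],
  [2,36,-17],
  [3,36,-17],
  [5,36,-17],
  [5,36,-17],
], twist=[-0.006,0,0,0,0,0,0,0,0,0,0,0])

```text
clock: 2.4
tcp_pos: [473.8, 113.7, 216.5]
tcp_rot: [0.012, 0.707, 0.012, -0.707]
ft_force: [0.3, 0.8, 0.4]
width: 84.9
```

play_rows([
  [15,0,0],
  [15,0,0],
  [0,0,0],
], twist=[0,0,0])

```text
clock: 2.7
tcp_pos: [472.0, 115.4, 183.4]
tcp_rot: [-0.013, -0.706, -0.012, 0.708]
ft_force: [0.3, -0.0, 0.1]
width: 84.8
```

```bash
python3 -c "
from h import *
go(w([0,8,119]),0.028-np.pi)"
```

```text
t 2.7 tcp [472.  115.4 183.4] yaw -3.1071 q [ 0.66 -0.27 -0.28 -0.   -1.56 -0.62] F [ 0.3 -0.   0.1] w 84.8
twist 0.0065
delta tool now [64.4  2.2  1.5]
delta at yaw [64.4  2.3  1.7]
```

play_rows([
  [20,1,1],
  [20,1,0.5],
  [14,0,0],
  [10,0,0],
  [0,0,0],
], twist=[0.006,0,0,0,0])

```text
clock: 3.2
tcp_pos: [471.3, 113.4, 121.2]
tcp_rot: [-0.011, -0.706, -0.01, 0.708]
ft_force: [-1.1, 0.5, -0.5]
width: 85.1
```

```bash
python3 -c "
from h import *
go(w([0,8,119]),0.028-np.pi)
s=cam('scene');crop(s,300,80,460,240,4,'s3.png')"
```

```text
t 3.2 tcp [471.3 113.4 121.2] yaw -3.1126 q [ 0.65 -0.26 -0.39 -0.   -1.44 -0.62] F [-1.1  0.5 -0.5] w 85.1
twist 0.001
delta tool now [2.2 0.4 0.9]
delta at yaw [2.2 0.4 0.9]
```

View pics/s3.png

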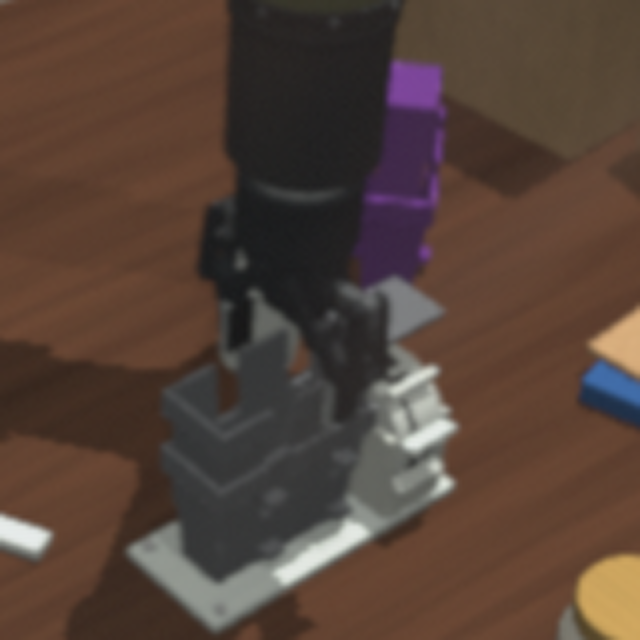

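The fingers straddle the grey bin's plain band, with the near finger at about (345,395) in the crop. I'm closing them now.

play_rows([
  [2,0,0],
  [0,0,0],
  [0,0,0],
  [0,0,0],
  [0,0,0],
  [0,0,0],
], twist=[0,0,0,0,0,0], hand=50)

```text
clock: 3.85
tcp_pos: [472.2, 113.3, 121.3]
tcp_rot: [0.01, 0.707, 0.01, -0.707]
ft_force: [-2.6, 0.8, 5.3]
width: 56.8
```

```bash
python3 -c "
from h import *
go(w([0,8,119]),0.028-np.pi)"
```

```text
t 3.85 tcp [472.2 113.3 121.3] yaw -3.1135 q [ 0.65 -0.26 -0.39  0.   -1.44 -0.62] F [-2.6  0.8  5.3] w 56.8
twist 0.0001
delta tool now [2.3 0.3 1.8]
delta at yaw [2.3 0.3 1.8]
```

play_rows([
  [-5,0,0],
  [-10,0,0],
  [-15,0,0],
  [-20,0,0],
  [-20,0,0],
  [-15,0,0],
  [0,0,0],
], twist=[0,0,0,0,0,0,0])

```text
clock: 4.55
tcp_pos: [472.9, 113.5, 208.4]
tcp_rot: [0.009, 0.709, 0.01, -0.706]
ft_force: [0.2, -0.0, -2.9]
width: 56.8
```

```bash
python3 -c "
from h import *
go([518,-207,125],-np.pi-1.474)
s=cam('scene');crop(s,300,60,460,240,3,'s4.png')"
```

```text
t 4.55 tcp [472.9 113.5 208.4] yaw -3.1137 q [ 0.65 -0.27 -0.24  0.   -1.6  -0.62] F [ 0.2 -0.  -2.9] w 56.8
twist 1.5019
delta tool now [ 83.  321.7 -35.8]
delta at yaw [  83.4  -13.9 -323.3]
```

View pics/s4.png

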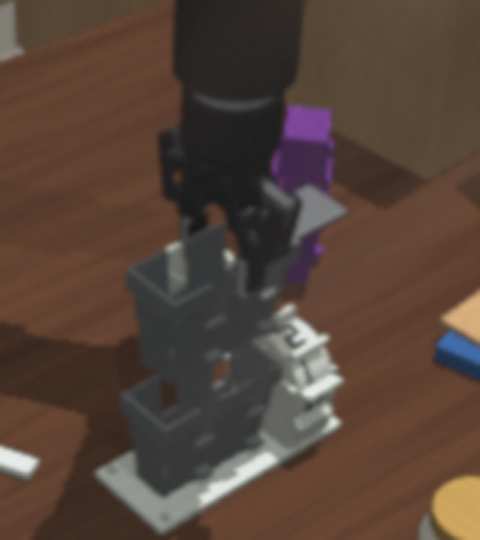

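play_rows([
  [0,15,-2],
  [0,30,-3],
  [0,32,-4],
  [0,33,-4],
  [0,33,-4],
  [0,33,-4],
  [0,33,-4],
  [0,33,-4],
  [0,33,-3],
  [0,30,-3],
  [0,17,-1],
  [0,0,0],
], twist=[0,0,0,0,0,0,0,0,0,0,0,0])

```text
clock: 5.8
tcp_pos: [516.1, -209.4, 203.3]
tcp_rot: [-0.009, -0.706, -0.009, 0.708]
ft_force: [0.1, 0.4, -2.3]
width: 56.8
```

play_rows([
  [5,0,0],
  [8,0,0],
  [10,0,0],
  [12,0,0],
  [13,0,0],
  [13,0,0],
  [13,0,0],
  [12,0,0],
  [12,0,0],
  [10,0,0],
  [8,0,0],
  [0,0,0],
], twist=[0.1,0.14,0.14,0.14,0.14,0.14,0.14,0.14,0.14,0.14,0.14,0])

```text
clock: 7.0
tcp_pos: [515.6, -206.7, 86.9]
tcp_rot: [0.474, -0.523, 0.476, 0.525]
ft_force: [0.6, -0.2, -2.7]
width: 56.9
```

```bash
python3 -c "
from h import *
go([518,-207,71],-np.pi-1.474)
s=cam('scene');crop(s,160,150,420,350,3,'s5.png')"
```

```text
t 7.0 tcp [ 515.6 -206.7   86.9] yaw 1.6688 q [-0.02 -0.04 -0.26 -0.   -1.36 -1.45] F [ 0.6 -0.2 -2.7] w 56.9
twist 0.0012
delta tool now [15.9 -2.4 -0.5]
delta at yaw [15.9 -2.3 -0.5]
```

View pics/s5.png

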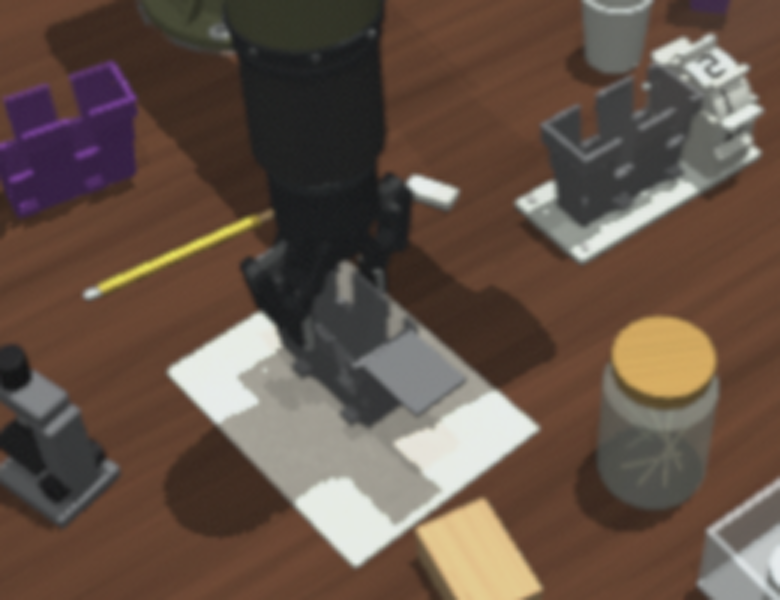

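The bin hangs over the sheet, with its foot near (360,400) in the crop. The wheel shows 2 near the top, at (713,67). I'm lowering gently until contact.

play_rows([
  [5,0,0],
  [4,0,0],
  [2,0,0],
  [1,0,0],
  [1,0,0],
  [0,0,0],
], twist=[0,0,0,0,0,0])

```text
clock: 7.65
tcp_pos: [516.9, -207.7, 76.3]
tcp_rot: [-0.475, 0.524, -0.475, -0.524]
ft_force: [0.1, -0.8, -2.8]
width: 56.6
```

play_rows([
  [1,0,0],
  [1,0,0],
  [0,0,0],
], twist=[0,0,0])

```text
clock: 7.95
tcp_pos: [516.8, -207.7, 74.2]
tcp_rot: [0.475, -0.524, 0.475, 0.524]
ft_force: [0.8, -0.2, -2.5]
width: 56.9
```

play_rows([
  [1,0,0],
  [1,0,0],
  [1,0,0],
  [0.5,0,0],
  [0,0,0],
], twist=[0,0,0,0,0])

```text
clock: 8.45
tcp_pos: [516.9, -207.7, 70.7]
tcp_rot: [0.475, -0.524, 0.475, 0.524]
ft_force: [0.1, -1.1, -1.8]
width: 56.7
```

play_rows([
  [0.7,0,0],
  [0.7,0,0],
  [0,0,0],
], twist=[0,0,0])

```text
clock: 8.75
tcp_pos: [517.1, -207.8, 70.4]
tcp_rot: [-0.475, 0.524, -0.475, -0.524]
ft_force: [-2.6, 2.0, 3.2]
width: 57.2
```

play_rows([
  [0,0,0],
  [0,0,0],
  [0,0,0],
  [0,0,0],
  [0,0,0],
], twist=[0,0,0,0,0], hand=85)

```text
clock: 9.25
tcp_pos: [516.9, -207.8, 69.4]
tcp_rot: [-0.475, 0.524, -0.475, -0.524]
ft_force: [-0.4, -0.8, 0.3]
width: 84.9
```

play_rows([
  [-20,0,0],
  [-40,0,0],
  [-45,0,0],
  [-40,0,0],
  [0,0,0],
], twist=[0,0,0,0,0])

```text
clock: 9.75
tcp_pos: [519.0, -208.8, 221.9]
tcp_rot: [-0.476, 0.528, -0.473, -0.52]
ft_force: [0.5, 0.4, -0.1]
width: 84.8
```

```bash
python3 -c "
from h import *
go()
s=cam('scene');crop(s,160,100,430,320,2.9,'s6.png');t=cam('top');crop(t,225,150,400,230,4.5,'t6.png');crop(s,380,150,425,200,12,'w6.png')"
```

```text
t 9.75 tcp [ 519.  -208.8  221.9] yaw 1.6695 q [-0.02 -0.08 -0.05  0.   -1.59 -1.45] F [ 0.5  0.4 -0.1] w 84.8
```

View pics/s6.png

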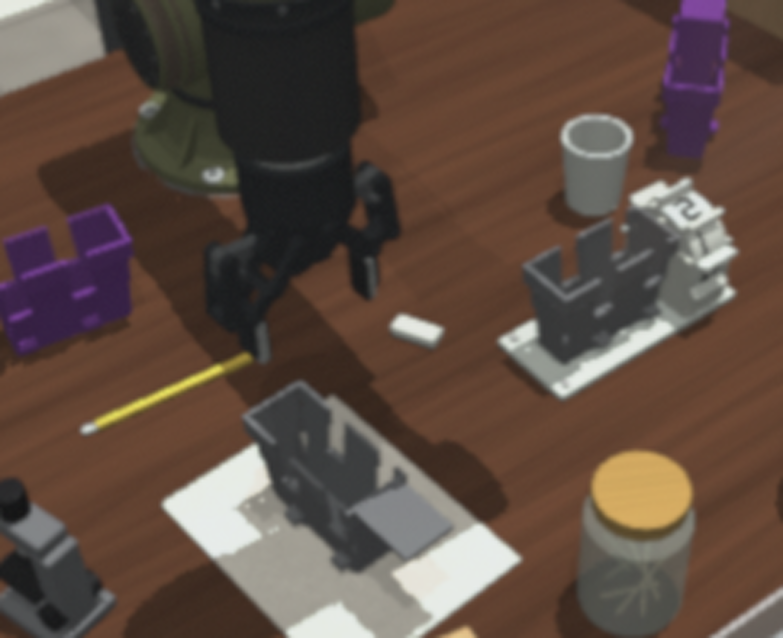

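View pics/t6.png

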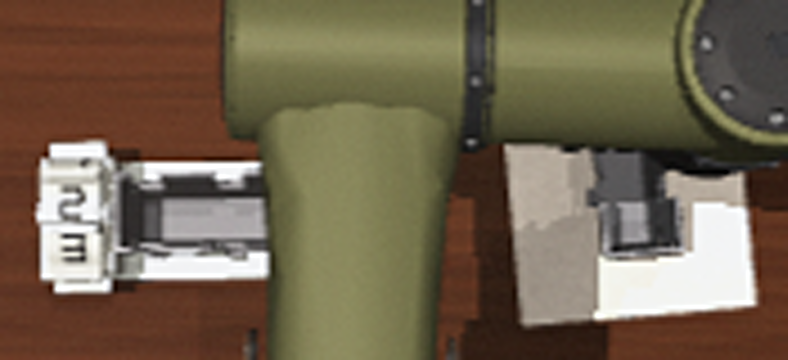

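View pics/w6.png

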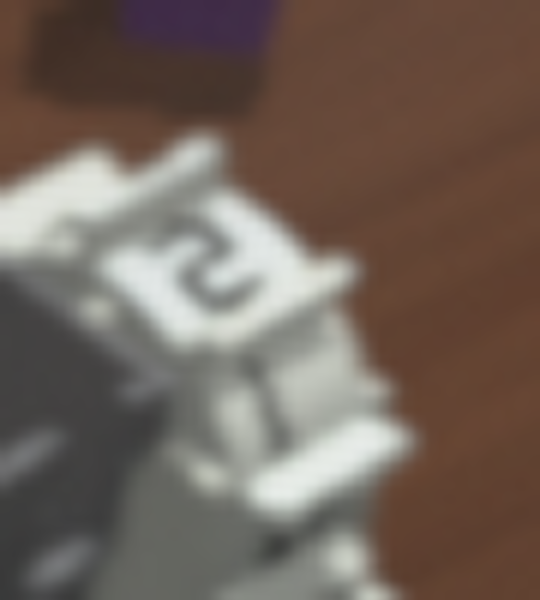

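```bash
python3 -c "
from h import *
t=cam('top');crop(t,228,178,268,218,14,'w7.png')
P=np.array([(R_*np.sin(0),96+v,62+R_) for R_ in (44,) for v in(-20,20)])
print(((proj(t,w(P))-[228,178]+.5)*14-.5).round(0))"
```

```text
[[266. 269.]
 [ 94. 271.]]
```

View pics/w7.png

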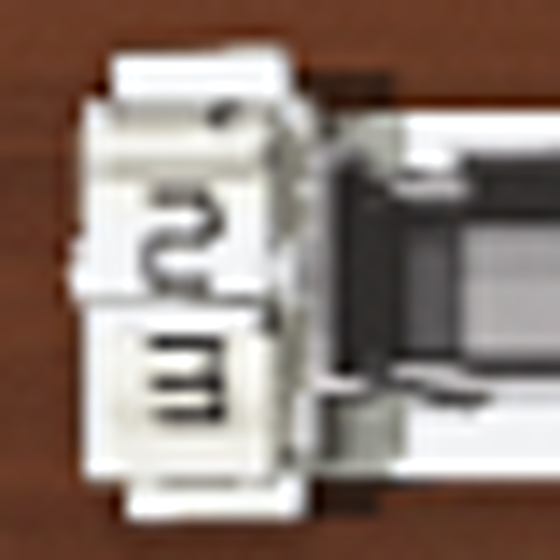

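```bash
python3 -c "
from h import *
go(w([-34,96,150]),0.028-np.pi)"
```

```text
t 9.9 tcp [ 516.8 -207.5  213.8] yaw 1.6696 q [-0.02 -0.08 -0.06 -0.   -1.59 -1.45] F [-0.5 -0.  -0.3] w 84.9
twist -1.4999
delta tool now [ 64.1  42.3 413.6]
delta at yaw [  63.8 -409.6   71.5]
```

play_rows([
  [0,2,20],
  [0,4,35],
  [0,4,37],
  [0,4,37],
  [0,4,37],
  [0,4,37],
  [0,4,37],
  [0,4,37],
  [0,4,37],
  [0,4,37],
  [0,4,37],
  [0,2,25],
], twist=[0,0,0,0,0,0,0,0,0,0,0,0], hand=0)

```text
clock: 11.1
tcp_pos: [431.1, 200.6, 212.6]
tcp_rot: [0.473, -0.524, 0.475, 0.525]
ft_force: [1.2, 0.2, -0.3]
width: 0.1
```

play_rows([
  [0,0,0],
  [0,0,0],
  [0,0,0],
  [0,0,0],
  [0,0,0],
  [5,0,0],
  [10,0,0],
  [10,0,0],
  [10,0,0],
  [10,0,0],
  [10,0,0],
  [0,0,0],
], twist=[-0.1,-0.14,-0.14,-0.14,-0.14,-0.14,-0.14,-0.14,-0.14,-0.14,-0.14,0])

```text
clock: 12.3
tcp_pos: [431.2, 198.2, 156.3]
tcp_rot: [-0.011, -0.706, -0.009, 0.708]
ft_force: [-0.4, -0.6, 0.1]
width: -0.0
```

```bash
python3 -c "
from h import *
go(w([-34,96,108]),0.028-np.pi)
s=cam('scene');crop(s,340,90,440,220,5,'s8.png')"
```

```text
t 12.3 tcp [431.2 198.2 156.3] yaw -3.1124 q [ 0.86 -0.3  -0.36 -0.   -1.52 -0.83] F [-0.4 -0.6  0.1] w -0.0
twist 0.0012
delta tool now [48.3 -1.9 -2.9]
delta at yaw [48.3 -1.8 -2.7]
```

View pics/s8.png

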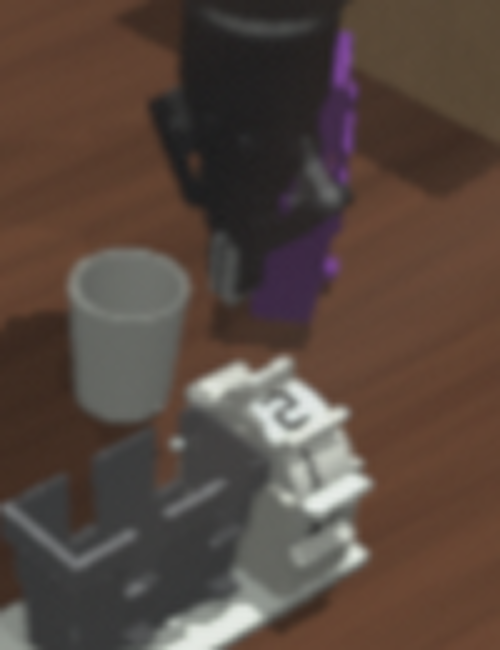

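play_rows([
  [20,-1,-2],
  [15,-1,0],
  [8,0,0],
  [4,0,0],
  [0,0,0],
], twist=[0,0,0,0,0])

```text
clock: 12.85
tcp_pos: [434.2, 200.8, 112.1]
tcp_rot: [-0.01, -0.707, -0.009, 0.707]
ft_force: [0.2, 0.0, 0.4]
width: -0.3
```

play_rows([
  [0,0,-5],
  [0,0,-5],
  [0,0,-6],
  [0,0,-7],
  [0,0,-7],
  [0,0,-6],
  [0,0,0],
], twist=[0,0,0,0,0,0,0])

```text
clock: 13.55
tcp_pos: [471.0, 201.8, 111.9]
tcp_rot: [-0.01, -0.707, -0.009, 0.707]
ft_force: [0.6, 0.2, -0.5]
width: -0.0
```

```bash
python3 -c "
from h import *
go(w([14,96,108]),0.028-np.pi)
s=cam('scene');crop(s,340,90,440,220,5,'s9.png')"
```

```text
t 13.55 tcp [471.  201.8 111.9] yaw -3.1143 q [ 0.8  -0.18 -0.34  0.   -1.41 -0.77] F [ 0.6  0.2 -0.5] w -0.0
twist -0.0007
delta tool now [  3.9   0.8 -10.9]
delta at yaw [  3.9   0.8 -10.9]
```

View pics/s9.png

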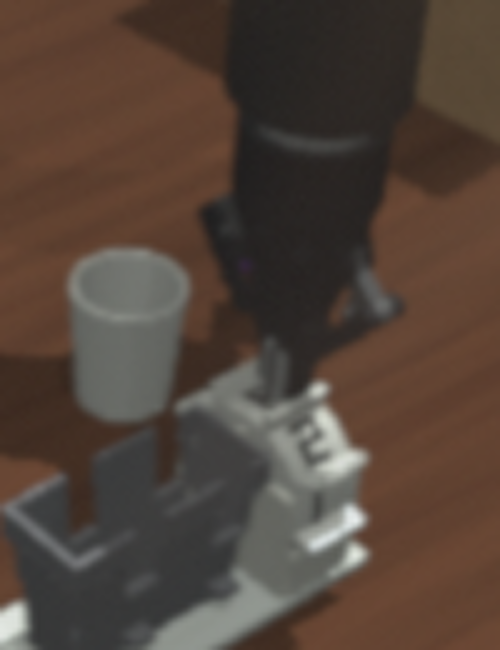

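```bash
python3 -c "
from h import *
s=cam('scene');crop(s,385,155,420,195,15,'w9.png')"
```

```text
(no output)
```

View pics/w9.png

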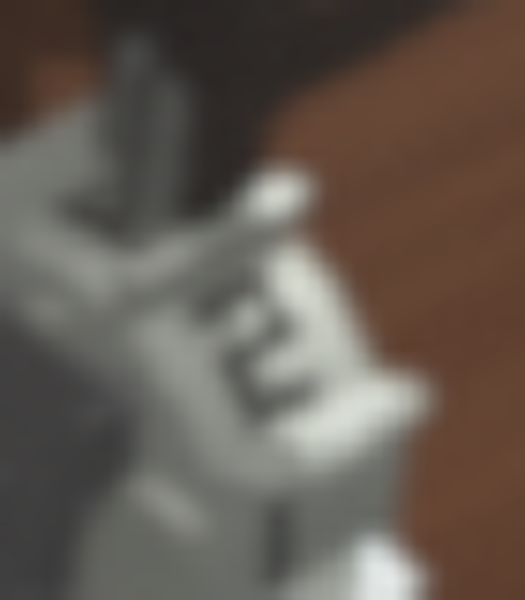

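play_rows([
  [1,0,-4],
  [1,0,-5],
  [1,0,-5],
  [0,0,-4],
  [0,0,0],
], twist=[0,0,0,0,0])

```text
clock: 14.15
tcp_pos: [488.9, 202.5, 109.3]
tcp_rot: [0.01, 0.707, 0.01, -0.707]
ft_force: [0.1, 0.7, -0.5]
width: 0.5
```

```bash
python3 -c "
from h import *
go(w([-20,96,108]),0.028-np.pi)
s=cam('scene');crop(s,375,150,425,200,12,'w10.png')"
```

```text
t 14.15 tcp [488.9 202.5 109.3] yaw -3.114 q [ 0.77 -0.13 -0.3   0.   -1.4  -0.75] F [ 0.1  0.7 -0.5] w 0.5
twist -0.0004
delta tool now [ 1.3  0.9 41. ]
delta at yaw [ 1.3  0.9 41. ]
```

View pics/w10.png

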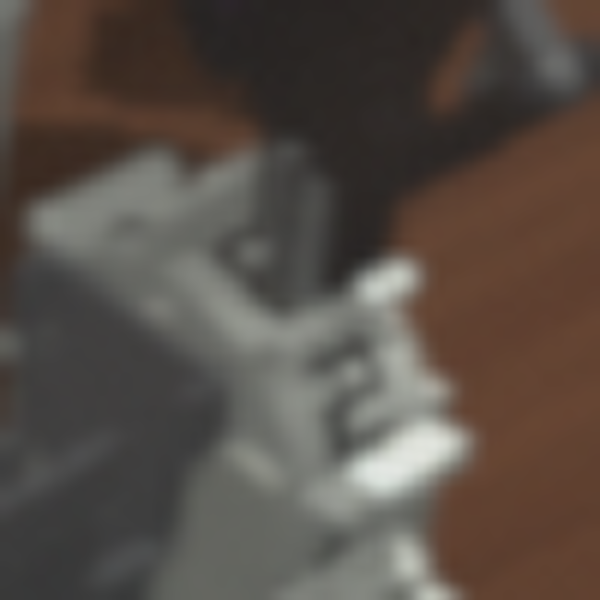

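play_rows([
  [-12,0,0],
  [-14,0,5],
  [-4,0,15],
  [0,0,20],
  [4,0,11],
  [14,0,0],
  [11,0,0],
  [3,0,0],
  [0,0,0],
], twist=[0,0,0,0,0,0,0,0,0])

```text
clock: 15.1
tcp_pos: [437.3, 200.6, 106.5]
tcp_rot: [-0.01, -0.707, -0.009, 0.707]
ft_force: [0.0, -0.5, -0.2]
width: -0.4
```

play_rows([
  [0,0,-5],
  [0,0,-7],
  [0,0,-7],
  [0,0,-7],
  [0,0,-6],
  [0,0,-4],
  [0,0,0],
], twist=[0,0,0,0,0,0,0])

```text
clock: 15.8
tcp_pos: [473.7, 201.9, 106.7]
tcp_rot: [-0.01, -0.707, -0.009, 0.707]
ft_force: [1.1, 0.1, 0.1]
width: -0.1
```

```bash
python3 -c "
from h import *
go(w([9,96,108]),0.028-np.pi)
s=cam('scene');crop(s,375,150,425,200,12,'w11.png')"
```

```text
t 15.8 tcp [473.7 201.9 106.7] yaw -3.1141 q [ 0.79 -0.17 -0.34  0.   -1.4  -0.77] F [1.1 0.1 0.1] w -0.1
twist -0.0005
delta tool now [-1.3  0.8 -3.2]
delta at yaw [-1.3  0.8 -3.2]
```

View pics/w11.png

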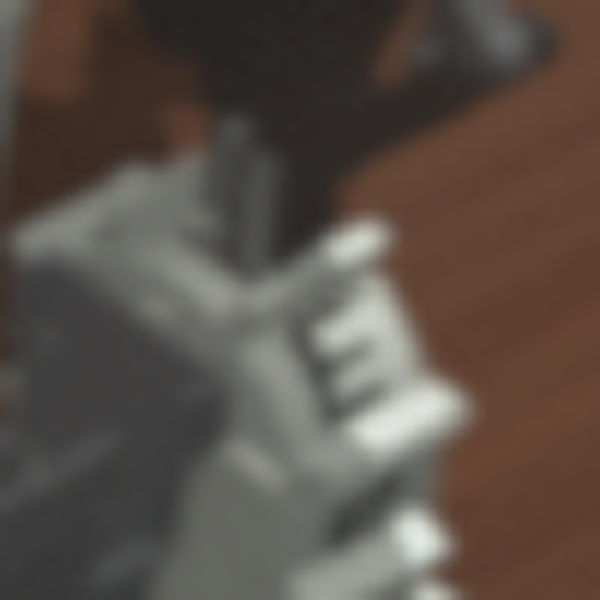

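play_rows([
  [-15,0,0],
  [-25,0,0],
  [-25,0,0],
  [-15,0,0],
  [0,0,0],
], twist=[0,0,0,0,0])

```text
clock: 16.35
tcp_pos: [474.3, 202.7, 190.9]
tcp_rot: [0.009, 0.709, 0.011, -0.705]
ft_force: [-0.6, -0.4, 0.7]
width: -0.0
```

play_rows([
  [0,0,4],
  [0,0,0],
  [0,0,0],
], twist=[0,0,0], hand=66)

```text
clock: 16.65
tcp_pos: [468.8, 201.8, 186.3]
tcp_rot: [-0.01, -0.707, -0.01, 0.708]
ft_force: [0.3, 0.7, 0.4]
width: 42.9
```

```bash
python3 -c "
from h import *
go(w([0,96,105]),0.028-np.pi)
s=cam('scene');crop(s,345,90,435,200,5.4,'s12.png')
for n,p in (('tcp',manip.state()['tcp_pos']),): print(n,((proj(s,[p])-[345,90]+.5)*5.4-.5).round(0))"
```

```text
t 16.65 tcp [468.8 201.8 186.3] yaw -3.1134 q [ 0.8  -0.2  -0.22 -0.   -1.55 -0.77] F [0.3 0.7 0.4] w 42.9
twist 0.0002
delta tool now [81.3  0.7  0.8]
delta at yaw [81.3  0.8  0.9]
tcp [[287. 303.]]
```

View pics/s12.png

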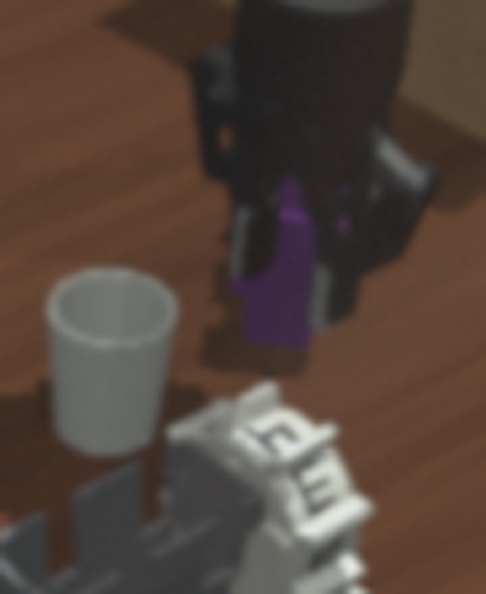

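play_rows([
  [15,0,0],
  [25,0,0],
  [20,0.5,0],
  [12,0,0],
  [6,0,0],
  [2,0,0],
  [0,0,0],
], twist=[0,0,0,0,0,0,0])

```text
clock: 17.4
tcp_pos: [469.6, 201.6, 107.8]
tcp_rot: [0.01, 0.707, 0.01, -0.707]
ft_force: [0.7, 0.8, 0.5]
width: 65.9
```

```bash
python3 -c "
from h import *
go(w([0,96,105]),0.028-np.pi)
s=cam('scene');crop(s,365,120,435,200,7,'s13.png')"
```

```text
t 17.4 tcp [469.6 201.6 107.8] yaw -3.1137 q [ 0.8  -0.18 -0.35  0.   -1.4  -0.77] F [0.7 0.8 0.5] w 65.9
twist -0.0001
delta tool now [2.8 0.6 1.7]
delta at yaw [2.8 0.6 1.7]
```

View pics/s13.png

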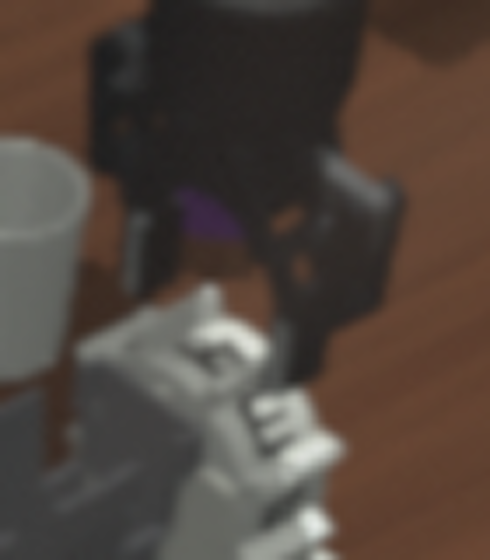

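play_rows([
  [2,0,0.8],
  [0,0,0],
  [0,0,0],
  [0,0,0],
  [0,0,0],
  [0,0,0],
], twist=[0,0,0,0,0,0], hand=46)

```text
clock: 18.05
tcp_pos: [468.7, 201.7, 106.2]
tcp_rot: [0.01, 0.707, 0.01, -0.707]
ft_force: [-3.2, 0.5, 6.2]
width: 46.2
```

```bash
python3 -c "
from h import *
go(w([0,96,105]),0.028-np.pi)
s=cam('scene');crop(s,365,120,435,200,7,'s14.png')"
```

```text
t 18.05 tcp [468.7 201.7 106.2] yaw -3.1134 q [ 0.8  -0.18 -0.35  0.   -1.4  -0.77] F [-3.2  0.5  6.2] w 46.2
twist 0.0002
delta tool now [1.2 0.7 0.8]
delta at yaw [1.2 0.7 0.8]
```

View pics/s14.png

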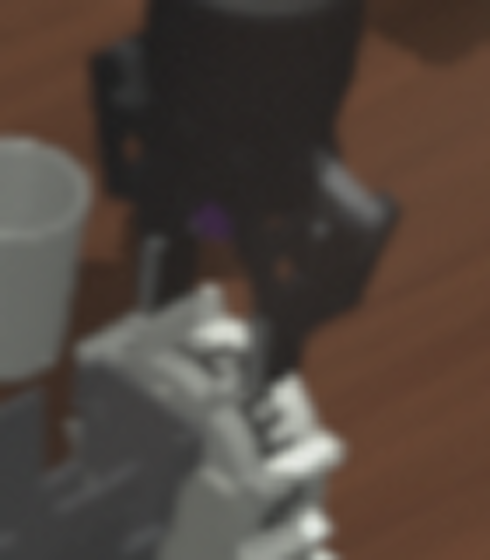

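play_rows([
  [0,0,0],
  [0,0,0],
  [0,0,0],
], twist=[0,0,0], hand=42)

```text
clock: 18.4
tcp_pos: [468.7, 201.7, 106.6]
tcp_rot: [0.01, 0.707, 0.01, -0.707]
ft_force: [-4.5, 0.9, 7.6]
width: 44.7
```

play_rows([
  [0,0,0],
  [0,0,0],
  [0,0,0],
  [-10,0,0],
  [-20,0,0],
  [-30,0,0],
  [-30,0,0],
  [0,0,0],
], twist=[0,0,0,0,0,0,0,0], hand=70)

```text
clock: 19.2
tcp_pos: [470.4, 202.1, 201.3]
tcp_rot: [0.008, 0.71, 0.011, -0.704]
ft_force: [0.6, -0.3, 0.3]
width: 70.3
```

```bash
python3 -c "
from h import *
go(w([0,96,105]),0.028-np.pi)
s=cam('scene');crop(s,375,150,425,200,12,'w15.png')
P=[]
for th in (-22.5,22.5):
  for v in (-20,20):
    a_=np.radians(th); P.append((56*np.sin(a_),96+v,62+56*np.cos(a_)))
for v in(-20,20):P.append((0,96+v,106))
im=cv2.imread('pics/w15.png')
for u in proj(s,w(P)):
    c=(u-[375,150]+.5)*12-.5; cv2.circle(im,tuple(int(v) for v in c.round()),4,(0,0,255),1)
cv2.imwrite('pics/w15b.png',im)"
```

```text
t 19.2 tcp [470.4 202.1 201.3] yaw -3.1137 q [ 0.8  -0.21 -0.2   0.   -1.57 -0.77] F [ 0.6 -0.3  0.3] w 70.3
twist -0.0002
delta tool now [96.3  1.4  3.2]
delta at yaw [96.3  1.   2.5]
```

View pics/w15b.png

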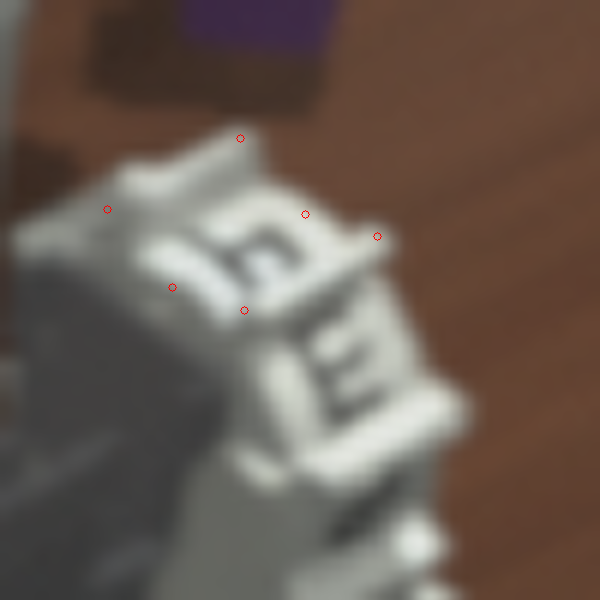

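```bash
python3 -c "
from h import *
go([516.9,-207.8,150],1.6695-np.pi)"
```

```text
t 19.25 tcp [469.5 202.  198.6] yaw -3.1137 q [ 0.8  -0.2  -0.21  0.   -1.57 -0.77] F [ 0.6 -0.  -1.1] w 70.3
twist -1.6416
delta tool now [ 47.6 411.1 -35.7]
delta at yaw [ 48.6   6.7 412.5]
```

play_rows([
  [0,20,-2],
  [0,35,-3],
  [0,37,-3],
  [0,37,-3],
  [0,37,-4],
  [0,37,-3],
  [0,37,-3],
  [0,37,-4],
  [0,37,-3],
  [0,37,-3],
  [0,35,-3],
  [0,25,-2],
], twist=[0,0,0,0,0,0,0,0,0,0,0,0], hand=85)

```text
clock: 20.45
tcp_pos: [515.5, -210.4, 194.5]
tcp_rot: [-0.009, -0.706, -0.009, 0.708]
ft_force: [0.5, 0.4, 0.3]
width: 84.9
```

play_rows([
  [0,0,0],
  [0,0,0],
  [0,0,0],
  [0,0,0],
  [0,0,0],
  [0,0,0],
  [0,0,0],
  [5,0,0],
  [10,0,0],
  [10,0,0],
  [10,0,0],
  [0,0,0],
], twist=[-0.142,-0.15,-0.15,-0.15,-0.15,-0.15,-0.15,-0.15,-0.15,-0.15,-0.15,0])

```text
clock: 21.65
tcp_pos: [515.0, -208.1, 158.1]
tcp_rot: [0.523, 0.474, 0.526, -0.475]
ft_force: [-0.2, -0.8, -0.0]
width: 85.0
```

```bash
python3 -c "
from h import *
go([516.9,-207.8,70],1.6695-np.pi)
t=cam('top');crop(t,228,178,268,218,14,'w16.png')
P=[]
for th in (-22.5,22.5):
  for v in (-20,20):
    a_=np.radians(th); P.append((56*np.sin(a_),96+v,62+56*np.cos(a_)))
for v in(-20,20):P.append((0,96+v,106))
P+=[(-45,135,8),(45,135,8),(45,-80,8),(-45,-80,8)]
im=cv2.imread('pics/w16.png')
for u in proj(t,w(P)):
    c=(u-[228,178]+.5)*14-.5; cv2.circle(im,tuple(int(v) for v in c.round()),4,(0,0,255),1)
cv2.imwrite('pics/w16b.png',im)"
```

```text
t 21.65 tcp [ 515.  -208.1  158.1] yaw -1.4704 q [-0.02 -0.07 -0.16 -0.   -1.49  1.69] F [-0.2 -0.8 -0. ] w 85.0
twist 0.0017
delta tool now [88.1  2.3  0.1]
delta at yaw [88.1  1.9 -0.1]
```

View pics/w16b.png

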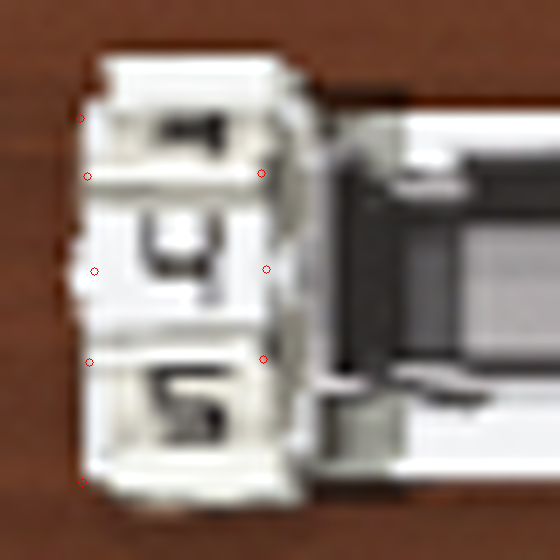

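play_rows([
  [15,1,0],
  [25,1,0],
  [22,0,0],
  [14,0,0],
  [8,0,0],
  [3,0,0],
  [0,0,0],
], twist=[0.002,0,0,0,0,0,0])

```text
clock: 22.4
tcp_pos: [518.2, -208.3, 73.8]
tcp_rot: [0.524, 0.475, 0.523, -0.475]
ft_force: [-0.1, -0.2, -0.0]
width: 85.5
```

```bash
python3 -c "
from h import *
go([516.9,-207.8,70],1.6695-np.pi)
s=cam('scene');crop(s,200,180,350,320,4,'s17.png')"
```

```text
t 22.4 tcp [ 518.2 -208.3   73.8] yaw -1.4741 q [-0.02 -0.03 -0.28  0.   -1.33  1.69] F [-0.1 -0.2 -0. ] w 85.5
twist -0.002
delta tool now [ 3.8 -1.3 -0.6]
delta at yaw [ 3.8 -1.3 -0.6]
```

View pics/s17.png

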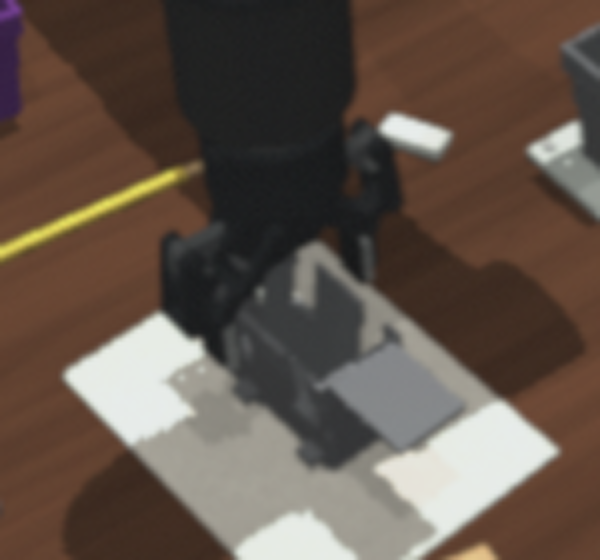

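Good straddle, with the bin upright on the sheet. I'm closing and lifting.

play_rows([
  [3,-1.3,-0.6],
  [0,0,0],
  [0,0,0],
  [0,0,0],
  [0,0,0],
  [0,0,0],
  [0,0,0],
], twist=[0,0,0,0,0,0,0], hand=50)

```text
clock: 23.15
tcp_pos: [517.1, -207.7, 71.1]
tcp_rot: [0.524, 0.475, 0.523, -0.475]
ft_force: [-0.4, 1.9, 5.4]
width: 56.9
```

```bash
python3 -c "
from h import *
go([516.9,-207.8,70],1.6695-np.pi)"
```

```text
t 23.15 tcp [ 517.1 -207.7   71.1] yaw -1.4734 q [-0.02 -0.03 -0.28  0.   -1.32  1.69] F [-0.4  1.9  5.4] w 56.9
twist -0.0013
delta tool now [ 1.1 -0.2  0.1]
delta at yaw [ 1.1 -0.2  0.1]
```

play_rows([
  [-5,0,0],
  [-15,0,0],
  [-25,0,0],
  [-30,0,0],
  [-30,0,0],
  [-25,0,0],
  [-15,0,0],
  [0,0,0],
], twist=[0,0,0,0,0,0,0,0])

```text
clock: 23.95
tcp_pos: [517.3, -208.0, 217.9]
tcp_rot: [0.525, 0.476, 0.523, -0.475]
ft_force: [-0.1, 0.2, -2.4]
width: 57.0
```

play_rows([
  [0,0,0],
  [0,0,0],
  [0,0,0],
  [0,0,0],
  [0,0,0],
  [0,0,0],
  [0,0,0],
  [0,0,0],
  [0,0,0],
  [0,0,0],
  [0,0,0],
  [0,0,0],
], twist=[0.1,0.142,0.142,0.142,0.142,0.142,0.142,0.142,0.142,0.142,0.142,0.12])

```text
clock: 25.15
tcp_pos: [516.0, -207.4, 213.2]
tcp_rot: [-0.008, -0.706, -0.008, 0.708]
ft_force: [0.3, 1.0, -2.0]
width: 56.7
```

```bash
python3 -c "
from h import *
go([471.8,97,205],0.028-np.pi)"
```

```text
t 25.15 tcp [ 516.  -207.4  213.2] yaw -3.1192 q [-0.02 -0.07 -0.06 -0.   -1.59  0.04] F [ 0.3  1.  -2. ] w 56.7
twist -0.0056
delta tool now [   8.6 -305.3   37.3]
delta at yaw [   8.2 -305.5   35.6]
```

play_rows([
  [0,-15,2],
  [0,-28,3],
  [0,-31,4],
  [0,-31,4],
  [0,-31,4],
  [0,-31,4],
  [0,-31,4],
  [0,-31,4],
  [0,-31,3],
  [0,-28,3],
  [0,-16,1],
  [0,0,0],
], twist=[-0.0056,0,0,0,0,0,0,0,0,0,0,0])

```text
clock: 26.35
tcp_pos: [469.5, 97.0, 213.9]
tcp_rot: [-0.014, -0.706, -0.014, 0.708]
ft_force: [-0.6, -0.1, -2.5]
width: 56.6
```

```bash
python3 -c "
from h import *
go([471.8,97,162],0.028-np.pi)
s=cam('scene');crop(s,310,60,440,240,3.3,'s18.png')"
```

```text
t 26.35 tcp [469.5  97.  213.9] yaw -3.1027 q [ 0.63 -0.29 -0.24 -0.   -1.62 -0.59] F [-0.6 -0.1 -2.5] w 56.6
twist 0.0109
delta tool now [51.9  0.  -2.5]
delta at yaw [51.9  0.  -2.3]
```

View pics/s18.png

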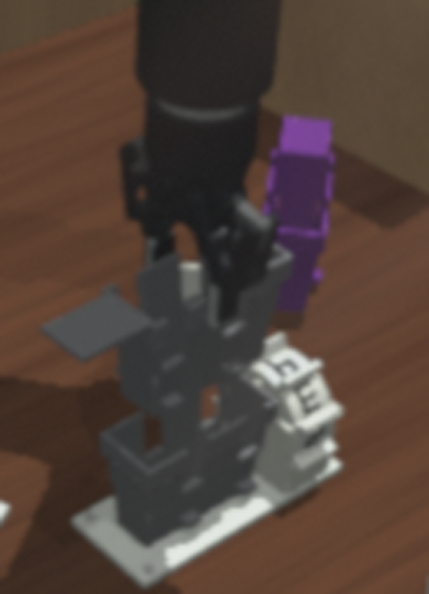

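play_rows([
  [10,0,-1.2],
  [12,0,-1.1],
  [8,0,0],
  [5,0,0],
  [2,0,0],
  [0,0,0],
], twist=[0.011,0,0,0,0,0])

```text
clock: 27.0
tcp_pos: [472.8, 94.8, 178.2]
tcp_rot: [-0.008, -0.707, -0.008, 0.707]
ft_force: [-0.2, 0.5, -2.0]
width: 57.4
```

```bash
python3 -c "
from h import *
go([471.8,97,162],0.028-np.pi)
s=cam('scene');crop(s,325,120,425,240,5,'s19.png')"
```

```text
t 27.0 tcp [472.8  94.8 178.2] yaw -3.1192 q [ 0.62 -0.28 -0.3   0.   -1.55 -0.6 ] F [-0.2  0.5 -2. ] w 57.4
twist -0.0057
delta tool now [16.2 -2.3  1. ]
delta at yaw [16.2 -2.3  1. ]
```

View pics/s19.png

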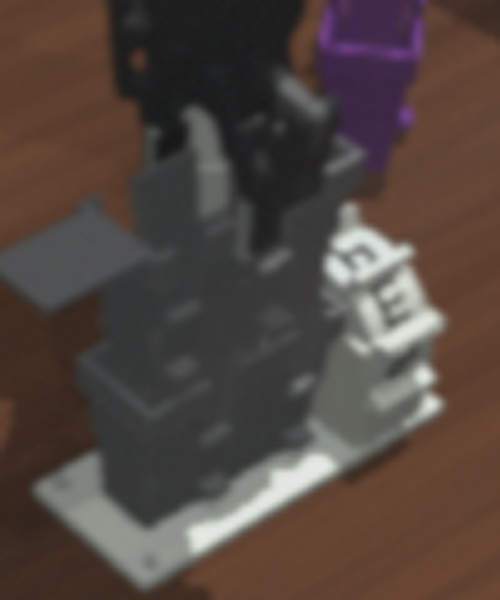

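play_rows([
  [4,-2.3,1],
  [3,0,0],
  [2,0,0],
  [1,0,0],
  [0,0,0],
  [0,0,0],
], twist=[-0.0057,0,0,0,0,0])

```text
clock: 27.65
tcp_pos: [471.8, 97.3, 168.5]
tcp_rot: [0.01, 0.707, 0.01, -0.707]
ft_force: [0.3, -0.1, -2.6]
width: 56.8
```

```bash
python3 -c "
from h import *
go([471.8,97,162],0.028-np.pi)"
```

```text
t 27.65 tcp [471.8  97.3 168.5] yaw -3.1133 q [ 0.62 -0.28 -0.32  0.   -1.53 -0.6 ] F [ 0.3 -0.1 -2.6] w 56.8
twist 0.0003
delta tool now [6.5 0.3 0.1]
delta at yaw [6.5 0.3 0.1]
```

play_rows([
  [1,0,0],
  [1,0,0],
  [1,0,0],
  [1,0,0],
  [0,0,0],
  [0,0,0],
], twist=[0,0,0,0,0,0])

```text
clock: 28.25
tcp_pos: [472.0, 97.3, 166.0]
tcp_rot: [0.01, 0.708, 0.01, -0.707]
ft_force: [-4.2, 0.7, 5.7]
width: 57.2
```

play_rows([
  [0.7,0,0],
  [0.7,0,0],
  [0,0,0],
  [0,0,0],
], twist=[0,0,0,0])

```text
clock: 28.65
tcp_pos: [472.0, 97.3, 165.9]
tcp_rot: [0.01, 0.708, 0.01, -0.706]
ft_force: [-7.5, 1.0, 10.7]
width: 57.2
```

```bash
python3 -c "
from h import *
print(manip.state()['moment'])
s=cam('scene');crop(s,325,130,425,240,6,'s20.png')"
```

```text
[ 0.32752144  2.73465912 -0.03724443]
```

View pics/s20.png

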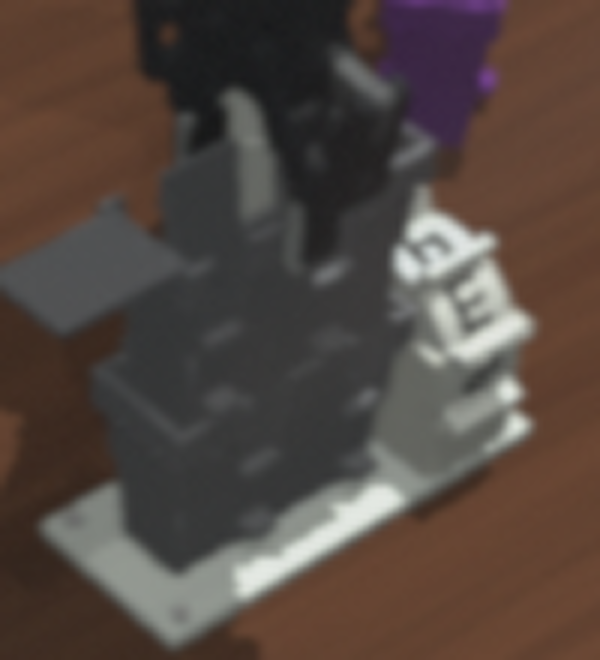

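```bash
python3 -c "
from h import *
s=cam('scene')
c=np.array([[0,268],[65,333],[110,203]],float)
print(onz(s,(c+.5)/6-.5+[325,130],192).round(1))
D2=lambda p: w([-p[0],-p[1],p[2]])
print([D2(p).round(1) for p in((23,126,192),(-23,126,192),(23,66,192))])
P=[(23,126,192),(-23,126,192),(23,66,192),(-23,66,192),(-29,66.5,192),(29,-66.5,192),(-29,-66.5,192),(29,66.5,192)]
im=cv2.imread('pics/s20.png')
for p in P:
    u=proj(s,D2(p))[0]; q=(u-[325,130]+.5)*6-.5; cv2.circle(im,tuple(int(v) for v in q.round()),4,(0,0,255),1)
for p in [(29,66.5,103),(29,-66.5,103),(-29,-66.5,103),(-29,66.5,103)]:
    u=proj(s,w(p))[0]; q=(u-[325,130]+.5)*6-.5; cv2.circle(im,tuple(int(v) for v in q.round()),4,(0,255,0),1)
im2=cv2.convertScaleAbs(im,alpha=2.0,beta=0)
cv2.imwrite('pics/s21.png',im2)"
```

```text
[[453.4 -15.  192. ]
 [498.7 -17.9 192. ]
 [447.4  43.8 192. ]]
[array([451.1, -21.6, 192. ]), array([497.1, -20.3, 192. ]), array([449.5,  38.4, 192. ])]
```

View pics/s21.png

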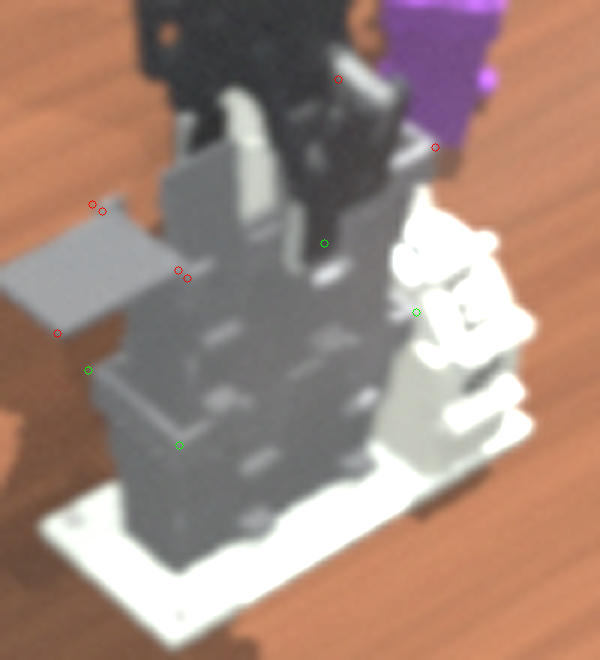

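```bash
python3 -c "
from h import *
s=cam('scene')
f=lambda c,z: onz(s,(np.array(c,float)+.5)/6-.5+[325,130],z)
L=f([[185,435],[97,362]],103); print('lower',L.round(1),'dock',((L-O)@D).round(1))
U=f([[0,268],[65,333],[110,203],[435,137]],192); print('upper dock',((U-O)@D).round(1))
im=np.ascontiguousarray(s['pixels'][160:235,335:400,::-1]); im=cv2.resize(im,None,fx=8,fy=8,interpolation=cv2.INTER_CUBIC)
im=np.clip((im.astype(float)/255)**.6*320-30,0,255).astype(np.uint8); cv2.imwrite('pics/s22.png',im)"
```

```text
lower [[498.3  45.2 103. ]
 [441.8  43.7 103. ]] dock [[ 26.  -60.6 103. ]
 [-30.5 -60.4 103. ]]
upper dock [[ -20.5 -119.5  192. ]
 [  24.7 -123.7  192. ]
 [ -24.9  -60.5  192. ]
 [  24.4   71.   192. ]]
```

View pics/s22.png

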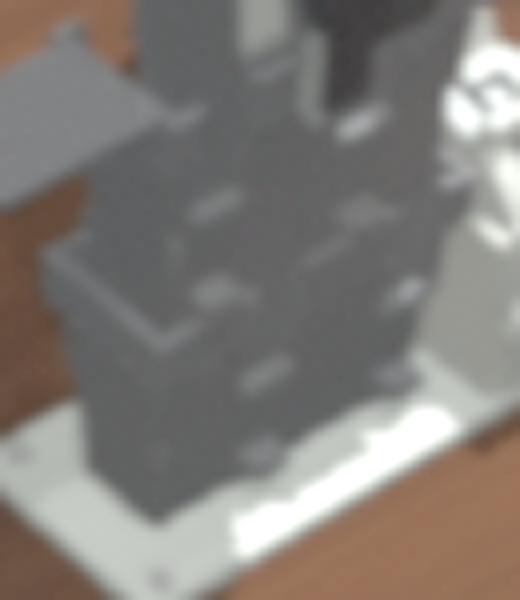

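play_rows([
  [-1.5,0,0],
  [-1.5,0,0],
  [0,0,1],
  [0,0,1],
  [0,0,0],
  [0,0,0],
], twist=[0,0,0,0,0,0])

```text
clock: 29.4
tcp_pos: [469.7, 97.2, 165.6]
tcp_rot: [-0.01, -0.707, -0.01, 0.707]
ft_force: [0.4, -0.3, -3.0]
width: 56.9
```

play_rows([
  [1,0,0],
  [1,0,0],
  [0,0,0],
  [0,0,0],
], twist=[0,0,0,0])

```text
clock: 29.8
tcp_pos: [469.8, 97.2, 163.9]
tcp_rot: [-0.01, -0.707, -0.01, 0.707]
ft_force: [-1.2, -0.8, -2.0]
width: 57.0
```

play_rows([
  [0.5,0,0],
  [0.5,0,0],
  [0,0,0],
  [0,0,0],
], twist=[0,0,0,0])

```text
clock: 30.2
tcp_pos: [469.8, 97.2, 163.0]
tcp_rot: [-0.01, -0.707, -0.01, 0.707]
ft_force: [0.4, 0.2, -2.2]
width: 56.7
```

play_rows([
  [0.5,0,0],
  [0.5,0,0],
  [0,0,0],
  [0,0,0],
], twist=[0,0,0,0])

```text
clock: 30.6
tcp_pos: [469.9, 97.2, 162.4]
tcp_rot: [0.01, 0.707, 0.01, -0.707]
ft_force: [-1.7, -0.2, 1.0]
width: 56.7
```

play_rows([
  [0.5,0,0],
  [0,0,0],
  [0,0,0],
], twist=[0,0,0])

```text
clock: 30.9
tcp_pos: [469.9, 97.2, 162.3]
tcp_rot: [0.01, 0.707, 0.01, -0.707]
ft_force: [-2.1, -0.6, 5.4]
width: 56.9
```

play_rows([
  [-1.5,0,0],
  [0,0,1],
  [0,0,0],
  [1,0,0],
  [0.5,0,0],
  [0,0,0],
  [0,0,0],
], twist=[0,0,0,0,0,0,0])

```text
clock: 31.6
tcp_pos: [468.7, 97.2, 162.3]
tcp_rot: [0.01, 0.707, 0.01, -0.707]
ft_force: [-3.8, 0.6, 6.0]
width: 56.8
```

```bash
python3 -c "
from h import *
go([468.8,97.2,162],0.028-np.pi)
s=cam('scene')
im=np.ascontiguousarray(s['pixels'][130:240,325:425,::-1]); im=cv2.resize(im,None,fx=6,fy=6,interpolation=cv2.INTER_CUBIC)
im=np.clip((im.astype(float)/255)**.6*320-30,0,255).astype(np.uint8); cv2.imwrite('pics/s23.png',im)"
```

```text
t 31.6 tcp [468.7  97.2 162.3] yaw -3.1131 q [ 0.63 -0.29 -0.34  0.   -1.52 -0.6 ] F [-3.8  0.6  6. ] w 56.8
twist 0.0005
delta tool now [ 0.3 -0.  -0.1]
delta at yaw [ 0.3 -0.  -0.1]
```

View pics/s23.png

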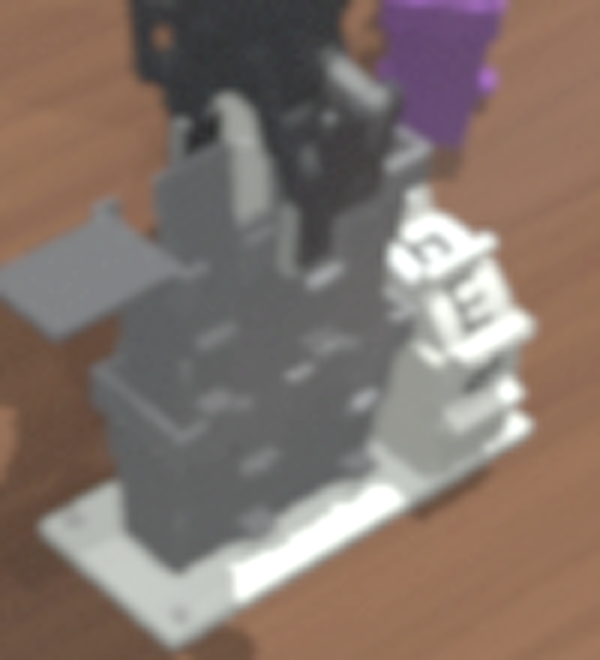

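play_rows([
  [0,0,0],
  [0,0,0],
  [0,0,0],
  [0,0,0],
  [0,0,0],
], twist=[0,0,0,0,0], hand=85)

```text
clock: 32.15
tcp_pos: [468.8, 97.2, 161.4]
tcp_rot: [0.01, 0.707, 0.01, -0.707]
ft_force: [0.8, 0.2, -0.6]
width: 85.2
```

play_rows([
  [-8,0,0],
  [-15,0,0],
  [-25,0,0],
  [-30,0,0],
  [-30,0,0],
  [0,0,0],
], twist=[0,0,0,0,0,0])

```text
clock: 32.75
tcp_pos: [470.3, 97.2, 276.0]
tcp_rot: [0.009, 0.71, 0.011, -0.704]
ft_force: [-0.2, 0.1, 0.4]
width: 85.1
```

play_rows([
  [0,25,0],
  [0,40,0],
  [0,45,0],
  [0,45,0],
  [0,45,0],
  [0,45,0],
  [0,40,0],
  [0,20,0],
  [0,0,0],
], twist=[0,0,0,0,0,0,0,0,0])

```text
clock: 33.65
tcp_pos: [477.1, -210.0, 269.9]
tcp_rot: [-0.009, -0.707, -0.008, 0.707]
ft_force: [-0.5, 0.7, 1.0]
width: 85.3
```

```bash
python3 -c "
from h import *
go()
s=cam('scene');t=cam('top')
def g(r,x0,y0,x1,y1,k,n):
    im=cv2.resize(np.ascontiguousarray(r['pixels'][y0:y1,x0:x1,::-1]),None,fx=k,fy=k,interpolation=cv2.INTER_CUBIC)
    cv2.imwrite('pics/'+n,np.clip((im.astype(float)/255)**.7*290-15,0,255).astype(np.uint8))
g(s,325,130,425,240,5.4,'s24.png'); g(t,225,170,315,225,8,'t24.png'); cv2.imwrite('pics/full24.png',s['pixels'][:,:,::-1])"
```

```text
t 33.65 tcp [ 477.1 -210.   269.9] yaw -3.1171 q [-0.03 -0.16 -0.04  0.   -1.69  0.05] F [-0.5  0.7  1. ] w 85.3
```

View pics/s24.png

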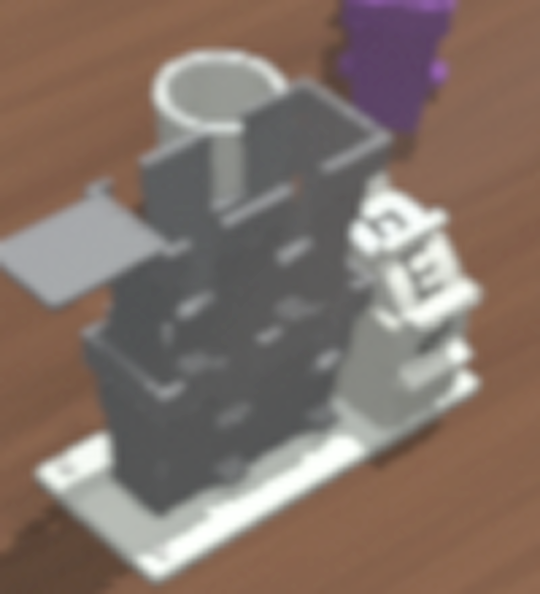

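View pics/t24.png

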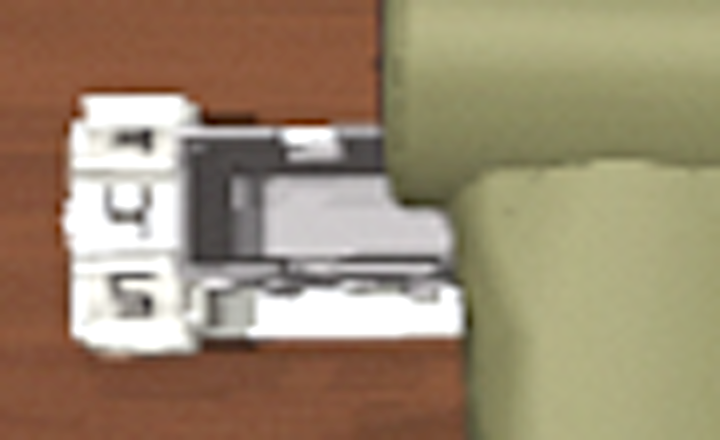

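View pics/full24.png

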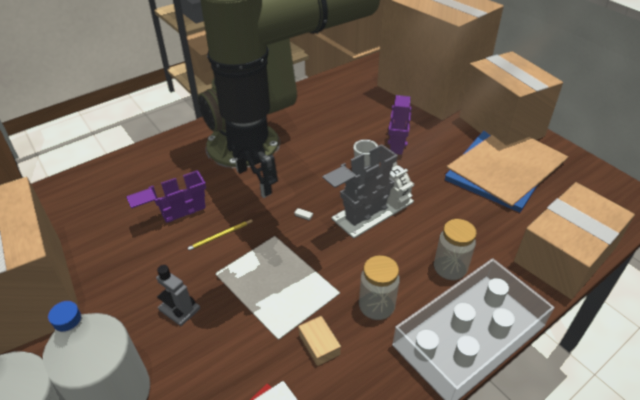

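```bash
python3 -c "
from h import *
s=cam('scene');t=cam('top')
U=onz(s,(np.array([[302,78],[390,133]],float)+.5)/5.4-.5+[325,130],188); print('rim far dock',((U-O)@D).round(1))
g=cv2.cvtColor(t['pixels'],cv2.COLOR_RGB2GRAY)
for x in (236,237,244,245): print(x,list(zip(range(182,215),g[182:215,x])) if x==236 else g[182:215,x])
def e(th,r,sd):
    a_=np.radians(th); return (r*np.sin(a_)+sd*3*np.cos(a_),111,62+r*np.cos(a_)-sd*3*np.sin(a_))
for off in(-4,0,4):
  print(off,[(th,r,sd,proj(t,w(e(th+off,r,sd)))[0].round(1)[1]) for th in(22.5,-22.5,-67.5) for r in (56,44) for sd in(1,-1)])
print(proj(t,w((0,111,118))))"
```

```text
rim far dock [[-29.6  66.1 188. ]
 [ 25.7  69.3 188. ]]
236 [(182, np.uint8(230)), (183, np.uint8(234)), (184, np.uint8(232)), (185, np.uint8(235)), (186, np.uint8(178)), (187, np.uint8(201)), (188, np.uint8(220)), (189, np.uint8(217)), (190, np.uint8(248)), (191, np.uint8(149)), (192, np.uint8(183)), (193, np.uint8(246)), (194, np.uint8(246)), (195, np.uint8(245)), (196, np.uint8(245)), (197, np.uint8(243)), (198, np.uint8(243)), (199, np.uint8(243)), (200, np.uint8(245)), (201, np.uint8(209)), (202, np.uint8(178)), (203, np.uint8(247)), (204, np.uint8(201)), (205, np.uint8(227)), (206, np.uint8(231)), (207, np.uint8(221)), (208, np.uint8(204)), (209, np.uint8(196)), (210, np.uint8(223)), (211, np.uint8(245)), (212, np.uint8(238)), (213, np.uint8(110)), (214, np.uint8(54))]
237 [241 247 246 237 187 205 223 220 248 150 184 232 233 234 233 247 245 243
 245 207 194 248 203 233 235 224 204 198 243 245 253 129  79]
244 [251 245 245 221 153 171 187 228 249 176 185 231 231 231 240 241 239 239
 248 178 221 250 154 228 222 182 164 188 245 243 247 219  68]
245 [251 246 245 225 189 212 229 235
[... 708 characters left out ...]
2.5, 56, -1, np.float64(204.2)), (-22.5, 44, 1, np.float64(201.3)), (-22.5, 44, -1, np.float64(203.0)), (-67.5, 56, 1, np.float64(212.7)), (-67.5, 56, -1, np.float64(213.5)), (-67.5, 44, 1, np.float64(209.4)), (-67.5, 44, -1, np.float64(210.2))]
4 [(22.5, 56, 1, np.float64(188.2)), (22.5, 56, -1, np.float64(189.8)), (22.5, 44, 1, np.float64(190.2)), (22.5, 44, -1, np.float64(191.7)), (-22.5, 56, 1, np.float64(201.3)), (-22.5, 56, -1, np.float64(203.1)), (-22.5, 44, 1, np.float64(200.3)), (-22.5, 44, -1, np.float64(202.1)), (-67.5, 56, 1, np.float64(212.1)), (-67.5, 56, -1, np.float64(213.0)), (-67.5, 44, 1, np.float64(208.9)), (-67.5, 44, -1, np.float64(209.8))]
[[235.16812597 196.62943176]]
```

```bash
python3 -c "
from plant import manip
print(manip.hand_in(), manip.state()['clock'])"
```

```text
the job is handed in; nothing more can be done
the job is handed in; nothing more can be done
```

The job is done and handed in at about 34 s of robot time. I lifted the grey bin out and stood it upright on the sheet. I then rolled the wheel from 2 to 4 and set the bin back on the lower bin, turned half a turn.

- **Wheel:** after stacking, digit 4 is on top. The ridge edges in the top view agree with squarely on top to about 1–2°. The scene view, checked just before I took the bin again, showed a similar small offset.
- **Stack:** on the first try the bin caught on the lower bin about 4 mm too high, with 8 N sideways and 11 N upward at the wrist. I lifted it, shifted it 2 mm in -x and lowered it again. It then seated at the expected height with about 6 N, and after release the bin stood upright with the shelf on the far side from the wheel.
- **Camera disagreement:** the two cameras disagreed by about 2–3 mm, and by up to 6 mm at one rim corner in the scene view. For the final fit I went by contact forces and the top camera rather than the scene view.
- **Surroundings:** in the last scene view the arm is clear of everything and the other things on the table appear where they were. I judged that by eye, not by measuring each one.

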